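# Find the filled sample canister by its weight and load the analyser

### The arm

A 6-joint arm with a two-finger parallel gripper is mounted at the origin on the work surface. World frame = base frame: x ahead of the robot, y to its left, z up, the work surface at z = 0. Lengths are in m, angles in rad, forces in N, time in s.
With the tool pointing down it reaches from about 0.25 to 0.725 m from the base axis. Payload 4 kg.
Tool frame: the origin (TCP) lies between the finger pads, 19 mm behind the fingertips; this is the grasp point; z points along the fingers, x is the direction in which the jaws open and shut, and the axes are right-handed (so a half turn about z gives the same grasp; the last joint's range is limited). The gripper opens to 85 mm and grips with 20 to 120 N. Pads are 22 mm wide; open, the fingers measure 114 mm over their backs; the gripper's body (76 mm by 85 mm) begins 54 mm behind the grasp point. The pads swing forward as they close: fully open they stand 13 mm farther back than shut.
Start: joints at [-1.23, 0.241, 0.005, 1.335, 0, 1.571], TCP at [0.167, -0.471, 0.25] pointing down, gripper open.
Joint ranges: [-2.72, 2.72], [-1.05, 1.87], [-1.09, 1.28], [-1.99, 2.15], [-1.42, 1.44], [-3.14, 3.14]. Speed limits (rad/s): [2.79, 2.79, 3.14, 3.14, 3.14, 3.14].

### API

Orientations are given as a unit quaternion [x, y, z, w].
In Python, from workcell import bot, imaging, order gives the robot as it stands.
- The arm moves only by the tool carry_out, never from a script. Its argument "moves" is a list of rows, each a list of 5 numbers: the shift along the tool's x, y, z scaled (see below), then the turn about the tool's z scaled (see below), then the opening, from -1 (shut) to 1 (fully open). In form: [[tx, ty, tz, roll, hand], ...]. A call has 1 to 20 rows; each row is the pose to reach, as a shift and turn from the pose commanded when the call began, along the tool's axes at that moment; what a row does not reach only later rows make up. The controller multiplies each number of a shift by 0.1 m and each number of a turn by 90 degrees. A row lasts 1/10 s, in which the tool goes at most 50 mm and 8.59 degrees, less where a joint would pass 70% of its speed; a pose out of reach is approached as far as the arm can. A call with a number of a shift or a turn outside -1 to 1 is refused whole. A call with a gripper value outside its range is refused whole. The fingers move at their own pace and stop on an object; the grip force is fixed at half the most. Time passes only in rows, so rows that repeat a pose let the fingers close. It gives the time, the measured TCP pose, the force and the opening at its end, in the units of the state.
- bot.get_obs(): the state, without advancing time (a new reading comes with each control period).
- imaging.camera(name): name is "side" or "top"; returns the picture (420x560x3 uint8, red, green, blue); there is no depth.
- imaging.camera_model(name): a dict with "fovy" (degrees; the focal length in pixels is half the picture's height over the tangent of half this angle, whatever the lens; pixels are square), "cx", "cy" (the principal point, pixels), "dist" ([k1, k2, p1, p2, k3] as OpenCV has them; the pictures are not rectified), "eye" and "rotation" of the camera in the world. Camera axes: x right, y up, looking along -z (the intrinsics and any distortion apply to the point x, -y, -z); pixel columns grow to the right and rows downward; lengths in m; the calibration is good to about 2 mm. A picture is of the moment at which its call begins. camera_model takes no time and is no camera call.
- order.job_done(): hands the job in, once; it reports no verdict.
The state is a dict: "clock": time; "joint_pos": joint angles; "joint_vel": joint speeds; "tau": joint torques, N m; "eef_pos": TCP position; "tool_rot": TCP orientation; "ft_force": force on the tool from outside, world axes, zero at the start; "ft_torque": the same for the moment, N m; "grip_width": finger opening in m.
Only numpy, scipy, OpenCV 4.12 (cv2) and the standard library are available. Lean on these libraries where they do the work, as an engineer would, in place of code of your own. Each camera call takes 0.05 s, during which the arm holds its last target.

### The job

One of the three identical canisters holds a heavy metal sample, the other two are nearly empty: find the filled one by lifting them. Set it down gently, upright, on the pale disc in the analyser's chamber, its base within the disc, then shut the clear hood fully. Leave the two empty ones standing where they were, keep all canisters upright, and do not disturb the mouse, the jar or the spatula.

Things in the scene. Friction and masses are not known exactly. Their poses are not given: they have to be found in the camera images.
- canister_1: one of three identical closed canisters, aluminium with a blue cap, 50 mm diameter, 70 mm tall, standing upright on the bench; origin at the centre of its underside, z up. Which one is filled differs from run to run and cannot be seen: an empty one weighs 180 to 230 g in all, the filled one 460 to 640 g. The contents have a few mm of play.
- canister_2: one of three identical closed canisters, aluminium with a blue cap, 50 mm diameter, 70 mm tall, standing upright on the bench; origin at the centre of its underside, z up. Which one is filled differs from run to run and cannot be seen: an empty one weighs 180 to 230 g in all, the filled one 460 to 640 g. The contents have a few mm of play.
- canister_3: one of three identical closed canisters, aluminium with a blue cap, 50 mm diameter, 70 mm tall, standing upright on the bench; origin at the centre of its underside, z up. Which one is filled differs from run to run and cannot be seen: an empty one weighs 180 to 230 g in all, the filled one 460 to 640 g. The contents have a few mm of play.
- analyser: white bench-top analyser, fixed, 340 mm wide (y), case x = -150 to +170 mm, origin under it on the bench, front (-x) towards the robot. Open chamber x = -125 to +50, y = -105 to +105 mm, flat steel floor 70 mm above the bench. Front wall (x -150 to -125 mm) 110 mm high, shoulders beside the chamber 125 mm; rear block behind x = +50 mm 155 mm high.
- spot (a point): centre of the pale disc (80 mm diameter, dark ring round it) on the chamber floor: analyser x = -60 mm, y = 0, 70 mm above the bench; axes as the analyser's. The half-open hood hangs over it: a tool pointing straight down cannot get there, one leaning back 35 to 40 degrees to the analyser's front (fingers pointing down and to the rear) can.
- hood (a joint): angle of the chamber's clear hood (rad): 0 shut, 1.1 fully open, both at stops. Starts at 0.9 to 1.08. Hinge friction holds it at any angle; pushing its front edge down with about 1 to 6 N shuts it.
- hood_hinge (a point): middle of the hood's hinge line (along y), at analyser x = +50 mm, y = 0, 160 mm above the bench; turns with the hood. The hood is a clear plate, 200 mm long from here along its own -x, 220 mm wide, underside at its z = 0, outer face at z = 8 mm, with skirts below, 46 mm deep at the front, 33 mm at the sides, all clear, in a grey rim. Level when shut.
- hood_edge (a point): middle of the hood's free front edge, on its outer face: 200 mm from the hinge line. Moves with the hood.
- mouse: bystander: black computer mouse, 100 x 60 x 32 mm, on the bench; origin under its centre
- jar: bystander: amber glass jar with a white lid, 60 mm diameter, 50 mm tall, on the bench; origin under its centre
- spatula: bystander: spatula 180 mm long lying on the bench near the robot; origin under its middle, handle to its -x

How it is judged:
By the outcome, as a careful person would: the job done as asked, in the order asked, and still so for the second after the job is handed in, with the robot touching nothing.
It also fails if it takes over 72 s, if anything falls off the work surface, if the arm or the gripper's body presses on something with over 40 N, if the wrist force passes 120 N, or if a joint passes its speed limit or range.

## Working session

There is one attempt and no reset: what is moved stays moved. The work goes in short steps, Python scripts to look and compute and a tool call to move; the robot and the scene stay as the last step left them, time stands still between calls to the robot, and variables do not carry over. Pictures are saved under pics/ and viewed, and the job is handed in when it is done.

Besides the shell and the picture viewer there is one more tool, called after "Call:" as name(argument=value, ...) on one line, values as JSON. carry_out: Moves the arm, as the interface text tells. Its arguments: {"type":"object","properties":{"moves":{"type":"array","items":{"type":"array","items":{"type":"number","minimum":-1,"maximum":1}}}},"required":["moves"]}

```bash
ls; mkdir -p pics; python3 - <<'E'
from workcell import bot, imaging, order
import cv2
for n in("side","top"):
    cv2.imwrite(f"pics/{n}0.png",imaging.camera(n)[:,:,::-1]); print(imaging.camera_model(n))
print(bot.get_obs())
E
```

```text
pics
{'fovy': 46.77860881316323, 'cx': 281.19541905592195, 'cy': 204.29021445435754, 'dist': array([-0.06005239,  0.        ,  0.        ,  0.        ,  0.        ]), 'eye': array([0.39993302, 0.98310223, 0.79800289]), 'rotation': array([-0.04706732,  0.45781923,  0.88429107, -0.07883854])}
{'fovy': 54.8071009523648, 'cx': 280.74209943700464, 'cy': 206.66210283765432, 'dist': array([-0.06613965,  0.        ,  0.        ,  0.        ,  0.        ]), 'eye': array([0.50053401, 0.04795729, 1.00685077]), 'rotation': array([-0.02558006,  0.02072596,  0.71380924, -0.69956591])}
{'clock': 0.1, 'joint_pos': array([-1.22996547e+00,  2.41333535e-01,  3.85647615e-03,  1.33519416e+00,
        1.08531019e-05,  1.57080698e+00]), 'joint_vel': array([-0.00016515, -0.00086965,  0.00391571,  0.00134222,  0.00210225,
        0.00087419]), 'tau': array([ 1.05760279e-03, -3.73138618e+01,  2.53009701e+01,  1.08376236e-02,
       -1.07487719e-05,  9.47466276e-06]), 'eef_pos': array([ 0.16696106, -0.47073857,  0.24920305]), 'tool_rot': array([ 8.16779973e-01, -5.76948523e-01, -7.62561569e-04, -5.45281887e-04]), 'ft_force': array([-0.46010474, -0.45390391,  0.98798173]), 'ft_torque': array([ 0.01760921,  0.02665992, -0.00648962]), 'grip_width': 0.08522677529035402}
```

View pics/side0.png

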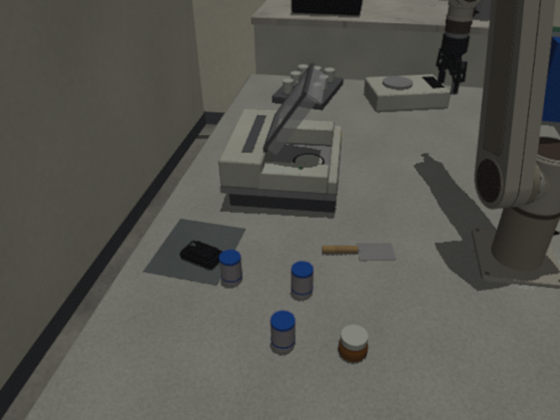

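View pics/top0.png

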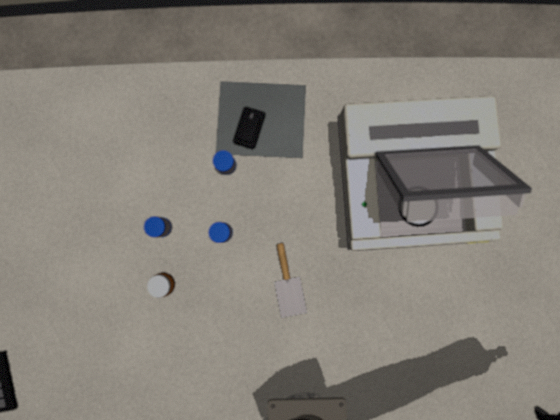

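The side view shows three blue caps at about (230,257), (302,269) and (283,320). The top view shows them at about (224,161), (220,232) and (155,227). The analyser is at the right of the top view, with the ring near (418,206). Next I'll measure these positions.

```bash
cat > h.py <<'E'
import numpy as np, cv2
from scipy.spatial.transform import Rotation as R
from workcell import bot, imaging, order
def cam(n):
    m=imaging.camera_model(n); f=210/np.tan(np.radians(m['fovy']/2))
    K=np.array([[f,0,m['cx']],[0,f,m['cy']],[0,0,1]])
    return K,np.array(m['dist']),np.array(m['eye']),R.from_quat(m['rotation']).as_matrix()
def ray(n,px):
    K,d,e,r=cam(n); u=cv2.undistortPoints(np.array([[px]],float),K,d)[0,0]
    return e,r@np.array([u[0],-u[1],-1])
def onz(n,px,z):
    e,v=ray(n,px); return e+v*(z-e[2])/v[2]
def proj(n,p):
    K,d,e,r=cam(n); c=r.T@(np.array(p)-e); c=c*[1,-1,-1]
    return cv2.projectPoints(c.reshape(1,1,3),np.zeros(3),np.zeros(3),K,d)[0][0,0]
def tri(pa,pb,a='top',b='side'):
    e1,v1=ray(a,pa); e2,v2=ray(b,pb); A=np.stack([v1,-v2],1)
    s=np.linalg.lstsq(A,e2-e1,rcond=None)[0]; p,q=e1+v1*s[0],e2+v2*s[1]
    return (p+q)/2,np.linalg.norm(p-q)
def blobs(mask,mn=40):
    n,l,s,c=cv2.connectedComponentsWithStats(mask.astype(np.uint8)); return [(c[i].round(1),s[i]) for i in range(1,n) if s[i,4]>mn]
def st():
    o=bot.get_obs(); rm=R.from_quat(o['tool_rot']).as_matrix()
    print(round(o['clock'],2),'tcp',o['eef_pos'].round(4),'z',rm[:,2].round(3),'x',rm[:,0].round(3),'F',o['ft_force'].round(2),'w',round(o['grip_width'],4),'q',o['joint_pos'].round(3))
E
python3 - <<'E'
from h import *
for n in('top','side'):
    im=cv2.imread(f'pics/{n}0.png'); hs=cv2.cvtColor(im,cv2.COLOR_BGR2HSV)
    m=(hs[...,0]>105)&(hs[...,0]<130)&(hs[...,1]>170)&(hs[...,2]>60)
    for c,s in blobs(m,80): print(n,c,s,onz(n,c,.068).round(4))
    white=(im.min(2)>185)
    for c,s in blobs(white,150): print('white',c,s)
im=cv2.imread('pics/top0.png')
cv2.imwrite('pics/topan.png',cv2.resize(im[85:260,330:540],None,fx=3.4,fy=3.4,interpolation=cv2.INTER_CUBIC))
im=cv2.imread('pics/side0.png')
cv2.imwrite('pics/sidean.png',cv2.resize(im[60:215,210:360],None,fx=3.8,fy=3.8,interpolation=cv2.INTER_CUBIC))
st()
E
```

```text
top [223.  160.6] [214 151  20  20 305] [0.6733 0.1872 0.068 ]
top [154.6 226.4] [145 217  20  19 299] [0.522  0.3494 0.068 ]
top [219.2 232. ] [210 223  20  19 302] [0.5062 0.1977 0.068 ]
side [553.2  89. ] [543  37  17  84 869] [-0.332  -1.0035  0.068 ]
side [229.1 257.1] [219 250  21  15 251] [0.6753 0.1909 0.068 ]
side [301.7 269.2] [292 262  20  16 256] [0.5073 0.2024 0.068 ]
side [282.4 320.7] [271 311  23  20 357] [0.5225 0.3542 0.068 ]
0.1 tcp [ 0.167  -0.4707  0.2492] z [-0.001  0.002 -1.   ] x [ 0.334 -0.942 -0.002] F [-0.46 -0.45  0.99] w 0.0852 q [-1.23   0.241  0.004  1.335  0.     1.571]
```

View pics/topan.png

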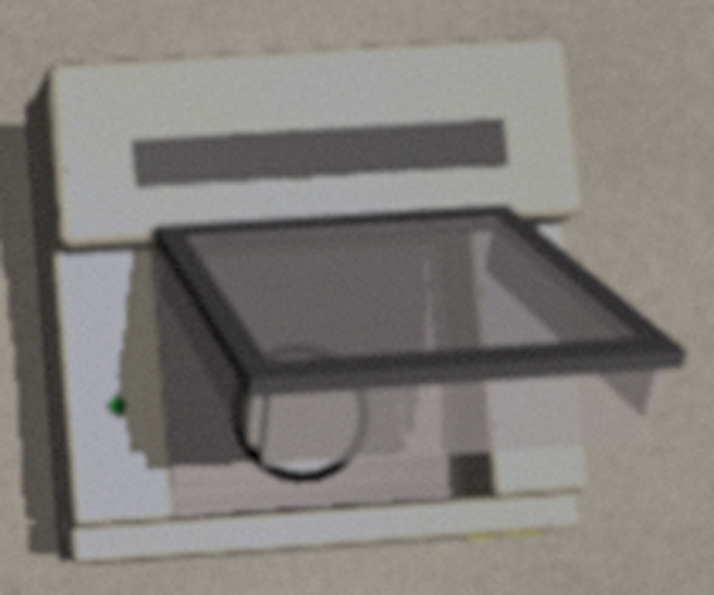

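View pics/sidean.png

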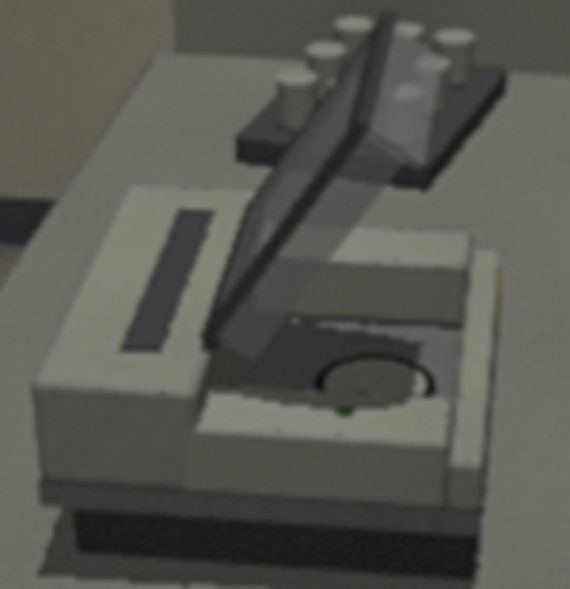

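```bash
python3 - <<'E'
from h import *
t=lambda x,y:(330+x/3.4-.35,85+y/3.4-.35)
s=lambda x,y:(210+x/3.8-.37,60+y/3.8-.37)
P=[('frontL',75,559,.11,-.15,.17),('frontR',578,523,.11,-.15,-.17),('blkFL',63,245,.155,.05,.17),('blkFR',578,215,.155,.05,-.17),('blkRL',50,70,.155,.17,.17),('blkRR',560,42,.155,.17,-.17)]
A=[];B=[]
for n,x,y,z,ax,ay in P:
    p=onz('top',t(x,y),z); print(n,p.round(4)); A.append([ax,ay]);B.append(p[:2])
A=np.array(A);B=np.array(B);a=A-A.mean(0);b=B-B.mean(0)
th=np.arctan2((a[:,0]*b[:,1]-a[:,1]*b[:,0]).sum(),(a*b).sum())
c,s_=np.cos(th),np.sin(th);Rm=np.array([[c,-s_],[s_,c]]);o=B.mean(0)-Rm@A.mean(0)
print('yaw',np.degrees(th),'org',o,'res',(A@Rm.T+o-B).round(4)); print('spot',Rm@[-.06,0]+o)
# ring outer ellipse points in crops
pt=[(235,415),(250,452),(300,478),(350,462),(367,420)]
print('ring top',[onz('top',t(*p),.07).round(4)[:2] for p in pt])
ps=[(317,380),(375,353),(435,383),(376,408)]
print('ring side',[onz('side',s(*p),.07).round(4)[:2] for p in ps])
# hood edge: front corners outer
for a_,b_ in (((245,385),(370,125)),((683,355),(385,15))): pass
print('hood L corner tri',tri(t(247,385),s(368,128)),'R',tri(t(684,350),s(388,15)))
for n,p in (('spotT',np.r_[Rm@[-.06,0]+o,.07]),): print(proj('top',p),proj('side',p))
np.savez('an.npz',o=o,R=Rm,th=th)
E
```

```text
frontL [ 0.4625 -0.1012  0.11  ]
frontR [ 0.4779 -0.4363  0.11  ]
blkFL [ 0.6601 -0.0924  0.155 ]
blkFR [ 0.6744 -0.4234  0.155 ]
blkRL [ 0.7725 -0.088   0.155 ]
blkRR [ 0.7877 -0.4195  0.155 ]
yaw 2.661671361118723 org [ 0.61583686 -0.2612126 ] res [[-0.0044  0.0028]
 [-0.004  -0.0017]
 [-0.0022  0.0033]
 [-0.0007 -0.0053]
 [ 0.0053  0.0045]
 [ 0.0059 -0.0036]]
spot [ 0.55590159 -0.2639989 ]
ring top [array([ 0.5563, -0.2207]), array([ 0.5308, -0.2301]), array([ 0.5123, -0.2639]), array([ 0.5225, -0.2991]), array([ 0.551 , -0.3122])]
ring side [array([ 0.6036, -0.2641]), array([ 0.5645, -0.3147]), array([ 0.5115, -0.2747]), array([ 0.5519, -0.2292])]
hood L corner tri (array([ 0.55396207, -0.15347423,  0.32804746]), np.float64(0.0036161574916466124)) R (array([ 0.5691516 , -0.38056071,  0.32601635]), np.float64(0.0005784444369249005))
[417.16524781 206.51712648] [308.85644931 160.96100056]
```

Call:
carry_out(moves=[[0,0,-0.5,0.187,1],[0,0,-0.5,0.187,1],[0,0,-0.5,0.187,1]])

```text
clock: 0.4
eef_pos: [0.1673, -0.4716, 0.3007]
tool_rot: [0.724, -0.69, 0.001, 0.0]
ft_force: [-0.2, 0.5, 0.3]
grip_width: 0.0855
```

Call:
carry_out(moves=[[-1,-0.6,-0.4,0,1],[-1,-0.6,-0.4,0,1],[-1,-0.6,-0.4,0,1]])

```text
clock: 0.7
eef_pos: [0.2229, -0.3659, 0.3401]
tool_rot: [0.725, -0.688, -0.001, -0.001]
ft_force: [-0.1, -0.1, -0.6]
grip_width: 0.0856
```

Call:
carry_out(moves=[[-1,-0.6,0,0,1],[-1,-0.6,0,0,1],[-1,-0.6,0,0,1]])

```text
clock: 1.0
eef_pos: [0.2781, -0.2623, 0.3391]
tool_rot: [0.726, -0.688, -0.001, -0.001]
ft_force: [-0.3, -0.8, 0.2]
grip_width: 0.0853
```

Call:
carry_out(moves=[[-1,-0.6,0,0,1],[-1,-0.6,0,0,1],[-1,-0.6,0,0,1]])

```text
clock: 1.3
eef_pos: [0.3334, -0.1597, 0.3389]
tool_rot: [0.726, -0.687, -0.001, -0.0]
ft_force: [-0.5, -0.5, 1.4]
grip_width: 0.0858
```

Call:
carry_out(moves=[[-1,-0.6,0,0,1],[-1,-0.6,0,0,1],[-1,-0.6,0,0,1]])

```text
clock: 1.6
eef_pos: [0.3888, -0.057, 0.3386]
tool_rot: [0.726, -0.687, -0.001, 0.0]
ft_force: [0.2, -0.0, -0.0]
grip_width: 0.0852
```

Call:
carry_out(moves=[[-1,-0.6,0,0,1],[-1,-0.6,0,0,1],[-1,-0.6,0,0,1]])

```text
clock: 1.9
eef_pos: [0.4449, 0.0336, 0.3382]
tool_rot: [0.732, -0.681, -0.005, -0.003]
ft_force: [-0.9, -0.6, -0.6]
grip_width: 0.0851
```

```bash
python3 -c "
from h import *
st()
for n,c in(('top',(249,128)),('side',(202,255))): print(onz(n,c,.02))"
```

```text
1.9 tcp [0.4449 0.0336 0.3382] z [-0.003  0.011 -1.   ] x [ 0.073 -0.997 -0.011] F [-0.87 -0.58 -0.6 ] w 0.0851 q [0.068 0.113 0.076 1.536 0.011 3.137]
[0.76254252 0.12895971 0.02      ]
[0.7606719  0.14282952 0.02      ]
```

Call:
carry_out(moves=[[0,0,0,-1,1],[0,0,0,-1,1],[0,0,0,-1,1],[0,0,0,-1,1],[0,0,0,-1,1],[0,0,0,-1,1],[0,0,0,-1,1],[0,0,0,-1,1],[0,0,0,-1,1],[0,0,0,-1,1],[0,0,0,-1,1]])

```text
clock: 3.0
eef_pos: [0.4433, 0.0293, 0.3389]
tool_rot: [0.999, 0.034, -0.001, -0.005]
ft_force: [-0.5, 0.2, 0.3]
grip_width: 0.0853
```

Call:
carry_out(moves=[[0,0,0,-1,1],[0,0,0,-1,1],[0,0,0,-1,1],[0,0,0,-1,1],[0,0,0,-1,1],[0,0,0,-1,1],[0,0,0,-1,1],[0,0,0,-1,1],[0,0,0,-1,1],[0,0,0,-1,1],[0,0,0,-1,1]])

```text
clock: 4.1
eef_pos: [0.4433, 0.0293, 0.3389]
tool_rot: [0.683, 0.731, 0.002, -0.004]
ft_force: [0.9, -0.1, -0.4]
grip_width: 0.0859
```

```bash
python3 -c "
from h import *
st()"
```

```text
4.1 tcp [0.4433 0.0293 0.3389] z [-0.003  0.009 -1.   ] x [-0.068  0.998  0.009] F [ 0.89 -0.1  -0.42] w 0.0859 q [ 0.06   0.109  0.074  1.538  0.009 -0.008]
```

Call:
carry_out(moves=[[0,1,0,0,1],[0,1,0,0,1],[0,1,0,0,1]])

```text
clock: 4.4
eef_pos: [0.548, 0.0357, 0.3334]
tool_rot: [0.684, 0.729, 0.0, -0.006]
ft_force: [0.1, -0.0, -1.3]
grip_width: 0.0853
```

Call:
carry_out(moves=[[0,1,0,0,1],[0,1,0,0,1],[0,1,0,0,1]])

```text
clock: 4.7
eef_pos: [0.6486, 0.0419, 0.33]
tool_rot: [0.684, 0.729, -0.001, -0.007]
ft_force: [-0.2, 0.4, -1.6]
grip_width: 0.0855
```

Call:
carry_out(moves=[[0,1,0,0,1],[0,1,0,0,1],[0,1,0,0,1],[0,1,0,0,1],[0,1,0,0,1],[0,1,0,0,1]])

```text
clock: 5.3
eef_pos: [0.7351, 0.0477, 0.3372]
tool_rot: [0.685, 0.729, 0.008, 0.001]
ft_force: [0.6, -0.1, 0.2]
grip_width: 0.0856
```

```bash
python3 -c "
from h import *
st()"
```

```text
5.3 tcp [0.7351 0.0477 0.3372] z [ 0.012  0.01  -1.   ] x [-0.063  0.998  0.01 ] F [ 0.6  -0.06  0.16] w 0.0856 q [ 6.100e-02  8.660e-01  1.275e+00  1.967e+00  1.000e-02 -1.000e-03]
```

Call:
carry_out(moves=[[0,1,0,0,1],[0,1,0,0,1],[0,1,0,0,1],[0,1,0,0,1],[0,1,0,0,1],[0,1,0,0,1],[0,1,0,0,1],[0,1,0,0,1]])

```text
clock: 6.1
eef_pos: [0.7752, 0.0508, 0.3008]
tool_rot: [0.685, 0.728, 0.024, 0.016]
ft_force: [0.2, 0.1, 0.6]
grip_width: 0.0854
```

```bash
python3 -c "
from h import *
st()"
```

```text
6.1 tcp [0.7752 0.0508 0.3008] z [ 0.057  0.013 -0.998] x [-0.062  0.998  0.01 ] F [0.24 0.05 0.62] w 0.0854 q [0.062 0.916 1.275 1.873 0.01  0.   ]
```

Call:
carry_out(moves=[[0,0,-1,0,1],[0,0,-1,0,1],[0,0,-1,0,1],[0,0,-1,0,1]])

```text
clock: 6.5
eef_pos: [0.7384, 0.0476, 0.3801]
tool_rot: [0.684, 0.728, 0.038, 0.029]
ft_force: [-0.2, -0.1, 0.3]
grip_width: 0.0854
```

Call:
carry_out(moves=[[0,0,-1,0,1],[0,0,-1,0,1],[0,0,-1,0,1],[0,0,-1,0,1]])

```text
clock: 6.9
eef_pos: [0.6977, 0.0442, 0.4482]
tool_rot: [0.683, 0.727, 0.052, 0.042]
ft_force: [-0.9, -0.6, -0.1]
grip_width: 0.0858
```

Call:
carry_out(moves=[[0,0,-1,0,1],[0,0,-1,0,1],[0,0,-1,0,1],[0,0,-1,0,1],[0,0,-1,0,1]])

```text
clock: 7.4
eef_pos: [0.6533, 0.0407, 0.5083]
tool_rot: [0.683, 0.726, 0.065, 0.054]
ft_force: [0.6, -0.1, -1.1]
grip_width: 0.0853
```

```bash
python3 -c "
from h import *
st()"
```

```text
7.4 tcp [0.6533 0.0407 0.5083] z [ 0.167  0.02  -0.986] x [-0.062  0.998  0.01 ] F [ 0.61 -0.13 -1.09] w 0.0853 q [ 0.058  0.616  1.273  2.06   0.011 -0.003]
```

Call:
carry_out(moves=[[0,0.5,-1,0,1],[0,0.5,-1,0,1],[0,0.5,-1,0,1],[0,0.5,-1,0,1],[0,0.5,-1,0,1]])

```text
clock: 7.9
eef_pos: [0.629, 0.0386, 0.5465]
tool_rot: [0.681, 0.724, 0.081, 0.069]
ft_force: [-0.4, -0.6, 0.6]
grip_width: 0.0857
```

Call:
carry_out(moves=[[0,0.5,-1,0,1],[0,0.5,-1,0,1],[0,0.5,-1,0,1],[0,0.5,-1,0,1],[0,0.5,-1,0,1]])

```text
clock: 8.4
eef_pos: [0.6046, 0.0365, 0.5805]
tool_rot: [0.68, 0.722, 0.096, 0.083]
ft_force: [-0.0, -0.6, 0.1]
grip_width: 0.085
```

Call:
carry_out(moves=[[0,0.5,-1,0,1],[0,0.5,-1,0,1],[0,0.5,-1,0,1],[0,0.5,-1,0,1],[0,0.5,-1,0,1]])

```text
clock: 8.9
eef_pos: [0.5792, 0.0344, 0.6126]
tool_rot: [0.678, 0.72, 0.111, 0.097]
ft_force: [-0.0, -0.1, -0.1]
grip_width: 0.0857
```

Call:
carry_out(moves=[[0,0.5,-1,0,1],[0,0.5,-1,0,1],[0,0.5,-1,0,1],[0,0.5,-1,0,1],[0,0.5,-1,0,1]])

```text
clock: 9.4
eef_pos: [0.5536, 0.0324, 0.6414]
tool_rot: [0.676, 0.718, 0.125, 0.111]
ft_force: [-0.1, -0.1, 0.0]
grip_width: 0.0853
```

```bash
python3 -c "
from h import *
st()"
```

```text
9.4 tcp [0.5536 0.0324 0.6414] z [ 0.328  0.03  -0.944] x [-0.062  0.998  0.01 ] F [-0.12 -0.12  0.  ] w 0.0853 q [ 0.052  0.387  1.275  2.123  0.013 -0.007]
```

Call:
carry_out(moves=[[0,0.7,-1,0,1],[0,0.7,-1,0,1],[0,0.7,-1,0,1],[0,0.7,-1,0,1],[0,0.7,-1,0,1]])

```text
clock: 9.9
eef_pos: [0.539, 0.0311, 0.6622]
tool_rot: [0.673, 0.715, 0.139, 0.124]
ft_force: [-0.9, -0.1, -0.5]
grip_width: 0.0857
```

Call:
carry_out(moves=[[0,0.7,-1,0,1],[0,0.7,-1,0,1],[0,0.7,-1,0,1],[0,0.7,-1,0,1],[0,0.7,-1,0,1]])

```text
clock: 10.4
eef_pos: [0.5232, 0.0298, 0.6829]
tool_rot: [0.671, 0.712, 0.154, 0.138]
ft_force: [0.0, 0.3, -0.7]
grip_width: 0.0854
```

Call:
carry_out(moves=[[0,0.7,-1,0,1],[0,0.7,-1,0,1],[0,0.7,-1,0,1],[0,0.7,-1,0,1],[0,0.7,-1,0,1]])

```text
clock: 10.9
eef_pos: [0.5065, 0.0284, 0.703]
tool_rot: [0.668, 0.709, 0.168, 0.151]
ft_force: [0.4, -0.2, -0.6]
grip_width: 0.0855
```

Call:
carry_out(moves=[[0,1,-1,0,1],[0,1,-1,0,1],[0,1,-1,0,1],[0,1,-1,0,1],[0,1,-1,0,1]])

```text
clock: 11.4
eef_pos: [0.5056, 0.0282, 0.716]
tool_rot: [0.665, 0.706, 0.182, 0.165]
ft_force: [-0.3, 0.5, -0.6]
grip_width: 0.0855
```

```bash
python3 -c "
from h import *
st()"
```

```text
11.4 tcp [0.5056 0.0282 0.716 ] z [ 0.474  0.038 -0.879] x [-0.062  0.998  0.01 ] F [-0.34  0.52 -0.59] w 0.0855 q [ 0.046  0.255  1.274  2.094  0.016 -0.009]
```

Call:
carry_out(moves=[[0,1,-1,0,1],[0,1,-1,0,1],[0,1,-1,0,1],[0,1,-1,0,1],[0,1,-1,0,1]])

```text
clock: 11.9
eef_pos: [0.5018, 0.0278, 0.731]
tool_rot: [0.661, 0.702, 0.197, 0.179]
ft_force: [0.3, 0.4, 1.0]
grip_width: 0.0856
```

Call:
carry_out(moves=[[0,1,-1,0,1],[0,1,-1,0,1],[0,1,-1,0,1],[0,1,-1,0,1],[0,1,-1,0,1]])

```text
clock: 12.4
eef_pos: [0.4957, 0.0272, 0.7469]
tool_rot: [0.657, 0.697, 0.212, 0.193]
ft_force: [-1.1, 0.2, 0.4]
grip_width: 0.0854
```

Call:
carry_out(moves=[[0,1,-1,0,1],[0,1,-1,0,1],[0,1,-1,0,1],[0,1,-1,0,1],[0,1,-1,0,1]])

```text
clock: 12.9
eef_pos: [0.4873, 0.0265, 0.7635]
tool_rot: [0.653, 0.693, 0.227, 0.207]
ft_force: [-0.3, 0.2, -0.3]
grip_width: 0.0854
```

Call:
carry_out(moves=[[0,1,-1,0,1],[0,1,-1,0,1],[0,1,-1,0,1],[0,1,-1,0,1],[0,1,-1,0,1]])

```text
clock: 13.4
eef_pos: [0.4767, 0.0257, 0.7808]
tool_rot: [0.648, 0.687, 0.242, 0.221]
ft_force: [-0.5, 0.3, -0.3]
grip_width: 0.0855
```

```bash
python3 -c "
from h import *
st()"
```

```text
13.4 tcp [0.4767 0.0257 0.7808] z [ 0.617  0.046 -0.786] x [-0.062  0.998  0.01 ] F [-0.45  0.31 -0.32] w 0.0855 q [ 0.042  0.154  1.274  2.025  0.02  -0.01 ]
```

```bash
cat >> h.py <<'E'
def go(*targets):
    o=bot.get_obs(); rm=R.from_quat(o['tool_rot']).as_matrix()
    for t in targets: print('->',t,(rm.T@(np.array(t)-o['eef_pos'])/.1).round(3))
def fmean():
    o=bot.get_obs(); print(o['ft_force'])
E
python3 -c "
from h import *
st(); go((.42,.199,.20),(.506,.199,.055))"
```

```text
13.4 tcp [0.4767 0.0257 0.7808] z [ 0.617  0.046 -0.786] x [-0.062  0.998  0.01 ] F [-0.45  0.31 -0.32] w 0.0855 q [ 0.042  0.154  1.274  2.025  0.02  -0.01 ]
-> (0.42, 0.199, 0.2) [ 1.708 -3.964  4.292]
-> (0.506, 0.199, 0.055) [ 1.641 -4.187  5.961]
```

Call:
carry_out(moves=[[0.34,-0.8,0.86,0,1],[0.34,-0.8,0.86,0,1],[0.34,-0.8,0.86,0,1],[0.34,-0.8,0.86,0,1]])

```text
clock: 13.8
eef_pos: [0.4645, 0.0606, 0.66]
tool_rot: [0.649, 0.688, 0.24, 0.22]
ft_force: [0.9, 0.4, 1.0]
grip_width: 0.0859
```

```bash
python3 -c "
from h import *
st(); go((.42,.199,.20),(.506,.199,.055))"
```

```text
13.8 tcp [0.4645 0.0606 0.66  ] z [ 0.614  0.046 -0.788] x [-0.062  0.998  0.009] F [0.9  0.44 0.96] w 0.0859 q [ 0.163 -0.164  0.466  1.54  -0.054  0.085]
-> (0.42, 0.199, 0.2) [ 1.366 -3.121  3.415]
-> (0.506, 0.199, 0.055) [ 1.298 -3.337  5.086]
```

Tilt holds at 38°.

Call:
carry_out(moves=[[0.34,-0.8,0.86,0,1],[0.34,-0.8,0.86,0,1],[0.34,-0.8,0.86,0,1],[0.34,-0.8,0.86,0,1]])

```text
clock: 14.2
eef_pos: [0.4515, 0.0951, 0.5412]
tool_rot: [0.648, 0.689, 0.238, 0.218]
ft_force: [0.2, -0.5, 1.7]
grip_width: 0.0855
```

Call:
carry_out(moves=[[0.34,-0.8,0.86,0,1],[0.34,-0.8,0.86,0,1],[0.34,-0.8,0.86,0,1],[0.34,-0.8,0.86,0,1]])

```text
clock: 14.6
eef_pos: [0.4408, 0.1293, 0.428]
tool_rot: [0.648, 0.689, 0.24, 0.22]
ft_force: [-0.3, -0.1, -0.5]
grip_width: 0.0853
```

Call:
carry_out(moves=[[0.34,-0.8,0.86,0,1],[0.34,-0.8,0.86,0,1],[0.34,-0.8,0.86,0,1],[0.34,-0.8,0.86,0,1]])

```text
clock: 15.0
eef_pos: [0.43, 0.1639, 0.3132]
tool_rot: [0.648, 0.688, 0.241, 0.22]
ft_force: [0.3, 0.1, 0.7]
grip_width: 0.0855
```

Call:
carry_out(moves=[[0.34,-0.7,0.86,0,1],[0.34,-0.7,0.86,0,1],[0.34,-0.7,0.86,0,1],[0.34,-0.7,0.86,0,1],[0.34,-0.7,0.86,0,1]])

```text
clock: 15.5
eef_pos: [0.4289, 0.1999, 0.2073]
tool_rot: [0.648, 0.686, 0.244, 0.222]
ft_force: [0.2, 0.0, 0.8]
grip_width: 0.0851
```

```bash
python3 -c "
from h import *
st(); go((.45,.199,.14),(.506,.199,.055))"
```

```text
15.5 tcp [0.4289 0.1999 0.2073] z [ 0.621  0.048 -0.782] x [-0.061  0.998  0.013] F [0.16 0.03 0.83] w 0.0851 q [ 0.637 -0.144 -0.745  0.376 -0.337  0.476]
-> (0.45, 0.199, 0.14) [-0.031 -0.254  0.657]
-> (0.506, 0.199, 0.055) [-0.076 -0.346  1.67 ]
```

Call:
carry_out(moves=[[-0.05,-0.25,0.8,0,1],[-0.05,-0.25,0.8,0,1],[-0.05,-0.25,0.8,0,1]])

```text
clock: 15.8
eef_pos: [0.457, 0.1952, 0.1235]
tool_rot: [0.649, 0.687, 0.24, 0.221]
ft_force: [-0.3, -0.9, -0.9]
grip_width: 0.086
```

```bash
python3 -c "
from h import *
st(); go((.45,.199,.14),(.506,.199,.053))
cv2.imwrite('pics/a1.png',imaging.camera('top')[:,:,::-1]);cv2.imwrite('pics/a2.png',imaging.camera('side')[:,:,::-1])"
```

```text
15.8 tcp [0.457  0.1952 0.1235] z [ 0.615  0.043 -0.787] x [-0.059  0.998  0.008] F [-0.27 -0.89 -0.86] w 0.086 q [ 0.576  0.059 -0.841  0.07  -0.304  0.425]
-> (0.45, 0.199, 0.14) [ 0.043  0.048 -0.171]
-> (0.506, 0.199, 0.053) [ 0.003 -0.048  0.858]
```

View pics/a1.png

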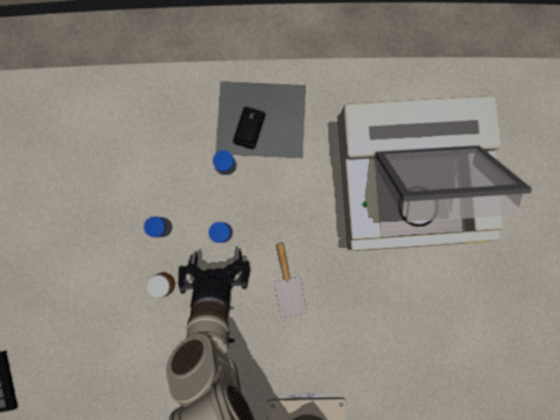

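View pics/a2.png

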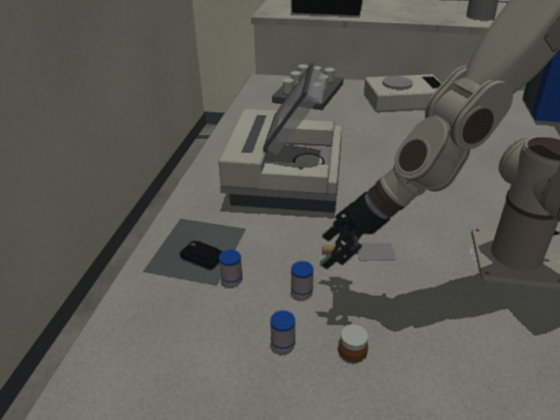

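The gripper (top view about (212,270)) straddles the line to the near canister at (220,232), and the jar is clear of it. I'll go in and grip.

Call:
carry_out(moves=[[0.0,-0.02,0.3,0,1],[0.0,-0.05,0.6,0,1],[0.0,-0.05,0.86,0,1],[0.0,-0.05,0.86,0,1],[0.0,-0.05,0.86,0,1]])

```text
clock: 16.4
eef_pos: [0.5064, 0.2007, 0.0566]
tool_rot: [0.648, 0.687, 0.243, 0.221]
ft_force: [-0.9, -0.3, 0.3]
grip_width: 0.0856
```

```bash
python3 -c "
from h import *
st(); go((.506,.199,.053))"
```

```text
16.4 tcp [0.5064 0.2007 0.0566] z [ 0.619  0.047 -0.784] x [-0.062  0.998  0.011] F [-0.94 -0.29  0.29] w 0.0856 q [ 0.516  0.298 -0.829 -0.178 -0.268  0.372]
-> (0.506, 0.199, 0.053) [-0.017 -0.027  0.025]
```

Call:
carry_out(moves=[[-0.01,0,0,0,0.4],[-0.01,0,0,0,0.2],[-0.01,0,0,0,-0.2],[-0.01,0,0,0,-1],[-0.01,0,0,0,-1],[-0.01,0,0,0,-1],[-0.01,0,0,0,-1],[-0.01,0,0,0,-1]])

```text
clock: 17.2
eef_pos: [0.5058, 0.1993, 0.0562]
tool_rot: [0.648, 0.687, 0.243, 0.222]
ft_force: [-3.9, -1.6, 9.9]
grip_width: 0.0481
```

Call:
carry_out(moves=[[0,0.06,-0.08,0,-1],[0,0.12,-0.16,0,-1],[0,0.19,-0.24,0,-1],[0,0.19,-0.24,0,-1],[0,0.19,-0.24,0,-1],[0,0.19,-0.24,0,-1]])

```text
clock: 17.8
eef_pos: [0.5043, 0.1983, 0.0839]
tool_rot: [0.648, 0.688, 0.241, 0.22]
ft_force: [0.7, 0.2, -1.9]
grip_width: 0.0484
```

Call:
carry_out(moves=[[0,0,0,0,-1]])

```text
clock: 17.9
eef_pos: [0.5044, 0.1983, 0.0839]
tool_rot: [0.648, 0.688, 0.241, 0.22]
ft_force: [0.6, 0.3, -2.0]
grip_width: 0.0483
```

Call:
carry_out(moves=[[0,0,0,0,-1]])

```text
clock: 18.0
eef_pos: [0.5047, 0.1984, 0.0841]
tool_rot: [0.648, 0.688, 0.241, 0.221]
ft_force: [0.1, -0.4, -1.9]
grip_width: 0.0482
```

Call:
carry_out(moves=[[0,0,0,0,-1]])

```text
clock: 18.1
eef_pos: [0.5048, 0.1985, 0.0843]
tool_rot: [0.648, 0.688, 0.241, 0.221]
ft_force: [-0.5, -1.0, -2.3]
grip_width: 0.0485
```

```bash
python3 -c "
from h import *
st();cv2.imwrite('pics/b2.png',imaging.camera('side')[:,:,::-1])"
```

```text
18.1 tcp [0.5048 0.1985 0.0843] z [ 0.616  0.046 -0.786] x [-0.062  0.998  0.009] F [-0.45 -0.98 -2.35] w 0.0485 q [ 0.513  0.224 -0.803 -0.075 -0.266  0.369]
```

View pics/b2.png

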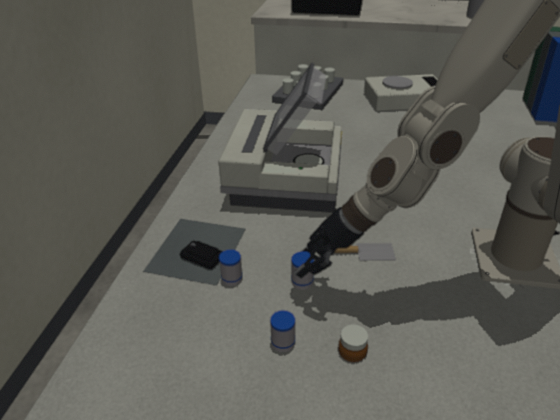

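The canister near (302,269) hangs clear of the bench. The load is about 2 N, so it's empty, and I'll put it back.

Call:
carry_out(moves=[[0,-0.06,0.08,0,-1],[0,-0.12,0.15,0,-1],[0,-0.15,0.2,0,-1],[0,-0.17,0.22,0,-1],[0,-0.17,0.22,0,-1],[0,-0.17,0.22,0,-1]])

```text
clock: 18.75
eef_pos: [0.5055, 0.199, 0.0571]
tool_rot: [0.648, 0.687, 0.242, 0.221]
ft_force: [-0.3, 0.4, -2.5]
grip_width: 0.0484
```

```bash
python3 -c "
from h import *
st(); go((.506,.1985,.0562))"
```

```text
18.75 tcp [0.5055 0.199  0.0571] z [ 0.617  0.046 -0.786] x [-0.062  0.998  0.01 ] F [-0.26  0.4  -2.52] w 0.0484 q [ 0.513  0.294 -0.829 -0.172 -0.266  0.369]
-> (0.506, 0.1985, 0.0562) [-0.005 -0.002  0.01 ]
```

Call:
carry_out(moves=[[0,-0.005,0.01,0,-1],[0,-0.008,0.012,0,-1],[0,-0.008,0.012,0,0.3],[0,-0.008,0.012,0,0.6],[0,-0.008,0.012,0,1],[0,-0.008,0.012,0,1],[0,-0.008,0.012,0,1],[0,-0.008,0.012,0,1]])

```text
clock: 19.55
eef_pos: [0.5054, 0.1989, 0.0555]
tool_rot: [0.648, 0.687, 0.242, 0.221]
ft_force: [-0.2, -0.5, 0.4]
grip_width: 0.0856
```

Call:
carry_out(moves=[[0,0,-0.3,0,1],[0,0,-0.7,0,1],[0,0,-1,0,1],[0,0,-1,0,1]])

```text
clock: 19.95
eef_pos: [0.4436, 0.1951, 0.1372]
tool_rot: [0.648, 0.687, 0.244, 0.221]
ft_force: [0.8, 1.0, -0.0]
grip_width: 0.0854
```

```bash
python3 -c "
from h import *
st(); go((.46,.351,.16),(.467,.351,.103),(.522,.351,.055),(.60,.188,.16))
cv2.imwrite('pics/c1.png',imaging.camera('top')[:,:,::-1])
im=cv2.imread('pics/c1.png'); hs=cv2.cvtColor(im,cv2.COLOR_BGR2HSV)
m=(hs[...,0]>105)&(hs[...,0]<130)&(hs[...,1]>170)&(hs[...,2]>60)
for c,s in blobs(m,80): print(c,s,onz('top',c,.068).round(4))"
```

```text
19.95 tcp [0.4436 0.1951 0.1372] z [ 0.62   0.049 -0.783] x [-0.063  0.998  0.012] F [ 0.77  1.01 -0.02] w 0.0854 q [ 0.596  0.005 -0.852  0.11  -0.313  0.439]
-> (0.46, 0.351, 0.16) [ 1.548e+00  3.350e-01 -1.000e-03]
-> (0.467, 0.351, 0.103) [1.537 0.035 0.489]
-> (0.522, 0.351, 0.055) [1.496 0.167 1.206]
-> (0.6, 0.188, 0.16) [-0.167  1.361  0.788]
[222.9 160.7] [214 151  19  20 301] [0.6731 0.1874 0.068 ]
[154.6 226.4] [145 217  20  19 300] [0.522  0.3494 0.068 ]
[219.  231.8] [210 223  19  19 301] [0.5067 0.1982 0.068 ]
```

Call:
carry_out(moves=[[0.78,0.2,-0.1,0,1],[0.78,0.2,-0.1,0,1],[0.78,0.2,-0.1,0,1]])

```text
clock: 20.3
eef_pos: [0.4508, 0.2772, 0.1566]
tool_rot: [0.647, 0.688, 0.245, 0.22]
ft_force: [-1.0, -0.4, 0.5]
grip_width: 0.0858
```

Call:
carry_out(moves=[[0.75,0.2,0.1,0,1],[0.75,0.2,0.1,0,1],[0.75,0.2,0.1,0,1],[0.75,0.2,0.1,0,1]])

```text
clock: 20.7
eef_pos: [0.4654, 0.348, 0.1581]
tool_rot: [0.648, 0.688, 0.24, 0.221]
ft_force: [0.1, -0.1, -0.0]
grip_width: 0.0856
```

```bash
python3 -c "
from h import *
st(); go((.47,.350,.12),(.522,.350,.056))"
```

```text
20.7 tcp [0.4654 0.348  0.1581] z [ 0.615  0.044 -0.787] x [-0.062  0.998  0.007] F [ 0.14 -0.14 -0.  ] w 0.0856 q [ 0.858  0.196 -0.529  0.341 -0.452  0.68 ]
-> (0.47, 0.35, 0.12) [ 0.015 -0.197  0.329]
-> (0.522, 0.35, 0.056) [-0.022 -0.183  1.153]
```

Call:
carry_out(moves=[[0,-0.19,0.33,0,1],[0,-0.19,0.33,0,1],[-0.01,-0.19,0.7,0,1],[-0.02,-0.19,0.98,0,1],[-0.02,-0.19,0.98,0,1],[-0.02,-0.19,0.98,0,1]])

```text
clock: 21.3
eef_pos: [0.5109, 0.3488, 0.0711]
tool_rot: [0.649, 0.687, 0.24, 0.221]
ft_force: [0.1, 0.2, 0.7]
grip_width: 0.0856
```

```bash
python3 -c "
from h import *
st(); go((.522,.350,.056))"
```

```text
21.3 tcp [0.5109 0.3488 0.0711] z [ 0.616  0.043 -0.787] x [-0.06   0.998  0.008] F [0.12 0.16 0.66] w 0.0856 q [ 0.787  0.394 -0.556  0.086 -0.417  0.613]
-> (0.522, 0.35, 0.056) [ 0.004 -0.006  0.188]
```

Call:
carry_out(moves=[[0.01,0,0.1,0,1],[0.01,0,0.18,0,1],[0.01,0,0.18,0,1],[0.01,0,0.18,0,0.4],[0.01,0,0.18,0,0.2],[0.01,0,0.18,0,-0.2],[0.01,0,0.18,0,-1],[0.01,0,0.18,0,-1],[0.01,0,0.18,0,-1],[0.01,0,0.18,0,-1],[0.01,0,0.18,0,-1]])

```text
clock: 22.4
eef_pos: [0.5227, 0.3526, 0.0582]
tool_rot: [0.648, 0.687, 0.242, 0.221]
ft_force: [-2.0, -0.2, 4.7]
grip_width: 0.0488
```

Call:
carry_out(moves=[[0,0.06,-0.08,0,-1],[0,0.12,-0.16,0,-1],[0,0.19,-0.24,0,-1],[0,0.19,-0.24,0,-1],[0,0.19,-0.24,0,-1],[0,0.19,-0.24,0,-1]])

```text
clock: 23.0
eef_pos: [0.5221, 0.3516, 0.0876]
tool_rot: [0.648, 0.688, 0.241, 0.221]
ft_force: [0.4, 0.2, -1.9]
grip_width: 0.0488
```

Call:
carry_out(moves=[[0,0,0,0,-1]])

```text
clock: 23.1
eef_pos: [0.5221, 0.3516, 0.0873]
tool_rot: [0.648, 0.688, 0.241, 0.221]
ft_force: [-0.2, -0.2, -2.1]
grip_width: 0.049
```

Call:
carry_out(moves=[[0,0,0,0,-1]])

```text
clock: 23.2
eef_pos: [0.5222, 0.3517, 0.0874]
tool_rot: [0.648, 0.688, 0.241, 0.221]
ft_force: [-0.4, -0.1, -2.4]
grip_width: 0.0492
```

Also about 2 N, so this one is empty too. Lowering it.

Call:
carry_out(moves=[[-0.01,-0.06,0.08,0,-1],[-0.01,-0.12,0.15,0,-1],[-0.01,-0.15,0.2,0,-1],[-0.01,-0.175,0.22,0,-1],[-0.01,-0.175,0.22,0,-1],[-0.01,-0.175,0.22,0,-1]])

```text
clock: 23.8
eef_pos: [0.5224, 0.3513, 0.0598]
tool_rot: [0.648, 0.687, 0.242, 0.221]
ft_force: [-0.1, 0.2, -2.1]
grip_width: 0.0489
```

```bash
python3 -c "
from h import *
st(); go((.5222,.351,.0578))"
```

```text
23.8 tcp [0.5224 0.3513 0.0598] z [ 0.617  0.046 -0.786] x [-0.062  0.998  0.01 ] F [-0.13  0.22 -2.06] w 0.0489 q [ 0.773  0.429 -0.544  0.055 -0.409  0.599]
-> (0.5222, 0.351, 0.0578) [-0.003 -0.014  0.015]
```

Call:
carry_out(moves=[[0,-0.007,0.008,0,-1],[0,-0.014,0.017,0,-1],[0,-0.014,0.017,0,-1],[0,-0.014,0.017,0,0.3],[0,-0.014,0.017,0,0.6],[0,-0.014,0.017,0,1],[0,-0.014,0.017,0,1],[0,-0.014,0.017,0,1]])

```text
clock: 24.6
eef_pos: [0.5224, 0.3512, 0.0578]
tool_rot: [0.648, 0.687, 0.242, 0.221]
ft_force: [0.6, 0.0, -1.1]
grip_width: 0.0856
```

Call:
carry_out(moves=[[0,0,-0.3,0,1],[0,0,-0.7,0,1],[0,0,-1,0,1],[0,0,-1,0,1]])

```text
clock: 25.0
eef_pos: [0.4604, 0.3482, 0.14]
tool_rot: [0.648, 0.687, 0.245, 0.22]
ft_force: [1.3, 0.2, 0.1]
grip_width: 0.0855
```

```bash
python3 -c "
from h import *
st(); go((.50,.25,.20),(.60,.188,.16),(.674,.188,.056))
cv2.imwrite('pics/d1.png',imaging.camera('top')[:,:,::-1])
im=cv2.imread('pics/d1.png'); hs=cv2.cvtColor(im,cv2.COLOR_BGR2HSV)
m=(hs[...,0]>105)&(hs[...,0]<130)&(hs[...,1]>170)&(hs[...,2]>60)
for c,s in blobs(m,80): print(c,s,onz('top',c,.068).round(4))"
```

```text
25.0 tcp [0.4604 0.3482 0.14  ] z [ 0.62   0.051 -0.783] x [-0.064  0.998  0.014] F [1.25 0.16 0.13] w 0.0855 q [ 0.866  0.217 -0.569  0.274 -0.455  0.686]
-> (0.5, 0.25, 0.2) [-0.997  0.642 -0.274]
-> (0.6, 0.188, 0.16) [-1.685  1.15   0.627]
-> (0.674, 0.188, 0.056) [-1.746  1.082  1.901]
[223.  160.6] [214 151  19  20 299] [0.6733 0.1872 0.068 ]
[154.2 226.2] [145 217  20  19 300] [0.5225 0.3503 0.068 ]
[219.  231.7] [210 223  19  19 300] [0.5069 0.1982 0.068 ]
```

Call:
carry_out(moves=[[-1,0.64,-0.27,0,1],[-1,0.64,-0.27,0,1],[-1,0.64,-0.27,0,1],[-1,0.64,-0.27,0,1]])

```text
clock: 25.45
eef_pos: [0.5022, 0.2461, 0.1973]
tool_rot: [0.65, 0.685, 0.242, 0.222]
ft_force: [-0.1, 0.8, -0.3]
grip_width: 0.0854
```

Call:
carry_out(moves=[[-0.69,0.5,0.9,0,1],[-0.69,0.5,0.9,0,1],[-0.69,0.5,0.9,0,1],[-0.69,0.5,0.9,0,1]])

```text
clock: 25.85
eef_pos: [0.6002, 0.1838, 0.1519]
tool_rot: [0.65, 0.687, 0.239, 0.22]
ft_force: [-0.8, -0.1, 0.0]
grip_width: 0.0854
```

```bash
python3 -c "
from h import *
st(); go((.63,.188,.112),(.674,.188,.057))"
```

```text
25.85 tcp [0.6002 0.1838 0.1519] z [ 0.614  0.043 -0.788] x [-0.058  0.998  0.008] F [-0.75 -0.12  0.04] w 0.0854 q [ 0.384  0.223 -0.537  0.172 -0.191  0.265]
-> (0.63, 0.188, 0.112) [ 0.021 -0.009  0.499]
-> (0.674, 0.188, 0.057) [-1.000e-02 -1.000e-03  1.203e+00]
```

Call:
carry_out(moves=[[0.01,0,0.4,0,1],[0.01,0,0.7,0,1],[0,0,0.95,0,1],[0,0,0.95,0,1],[0,0,0.95,0,1]])

```text
clock: 26.35
eef_pos: [0.6566, 0.1908, 0.0792]
tool_rot: [0.648, 0.688, 0.24, 0.22]
ft_force: [0.0, 0.1, 0.5]
grip_width: 0.0853
```

```bash
python3 -c "
from h import *
st(); go((.674,.188,.057))"
```

```text
26.35 tcp [0.6566 0.1908 0.0792] z [ 0.614  0.046 -0.788] x [-0.063  0.998  0.009] F [0.   0.09 0.51] w 0.0853 q [ 0.353  0.431 -0.48   0.015 -0.17   0.236]
-> (0.674, 0.188, 0.057) [-0.041 -0.001  0.281]
```

Call:
carry_out(moves=[[-0.03,0,0.15,0,1],[-0.03,0,0.28,0,1],[-0.03,0,0.28,0,1],[-0.03,0,0.28,0,0.4],[-0.03,0,0.28,0,0.2],[-0.03,0,0.28,0,-0.2],[-0.03,0,0.28,0,-1],[-0.03,0,0.28,0,-1],[-0.03,0,0.28,0,-1],[-0.03,0,0.28,0,-1],[-0.03,0,0.28,0,-1]])

```text
clock: 27.45
eef_pos: [0.676, 0.1884, 0.0602]
tool_rot: [0.648, 0.687, 0.242, 0.221]
ft_force: [-2.8, -1.7, 6.1]
grip_width: 0.0486
```

Call:
carry_out(moves=[[0,0.06,-0.08,0,-1],[0,0.12,-0.16,0,-1],[0,0.19,-0.24,0,-1],[0,0.25,-0.32,0,-1],[0,0.25,-0.32,0,-1],[0,0.25,-0.32,0,-1]])

```text
clock: 28.05
eef_pos: [0.6754, 0.1881, 0.1001]
tool_rot: [0.648, 0.687, 0.242, 0.221]
ft_force: [0.7, -0.6, -5.4]
grip_width: 0.0486
```

Call:
carry_out(moves=[[0,0,0,0,-1]])

```text
clock: 28.15
eef_pos: [0.6747, 0.1878, 0.0988]
tool_rot: [0.648, 0.688, 0.241, 0.22]
ft_force: [0.1, 0.3, -5.2]
grip_width: 0.0487
```

```bash
python3 -c "
from h import *
st()
cv2.imwrite('pics/e2.png',imaging.camera('side')[:,:,::-1])"
```

```text
28.15 tcp [0.6747 0.1878 0.0988] z [ 0.616  0.046 -0.787] x [-0.062  0.998  0.009] F [ 0.09  0.28 -5.18] w 0.0487 q [ 0.337  0.421 -0.423  0.078 -0.161  0.224]
```

View pics/e2.png

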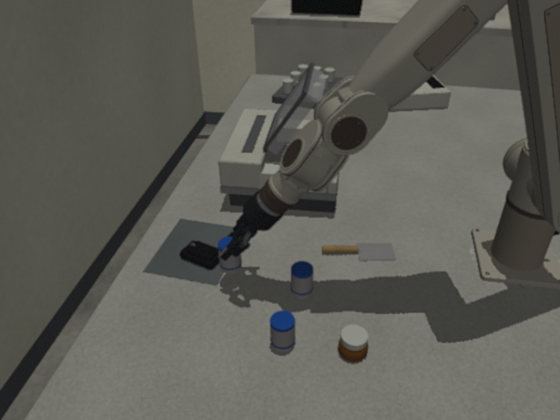

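The canister near (230,253) is lifted clear. The load is about 5.2 N (roughly 530 g), so this is the filled one. Next I'll carry it to the front of the analyser.

```bash
python3 -c "
from h import *
go((.60,.14,.20),(.51,.05,.25),(.44,-.04,.25),(.42,-.13,.24),(.42,-.22,.22),(.449,-.27,.20))"
```

```text
-> (0.6, 0.14, 0.2) [-0.421  0.019 -1.279]
-> (0.51, 0.05, 0.25) [-1.258 -0.419 -2.267]
-> (0.44, -0.04, 0.25) [-2.113 -1.007 -2.739]
-> (0.42, -0.13, 0.24) [-3.    -1.265 -2.824]
-> (0.42, -0.22, 0.22) [-3.9   -1.427 -2.708]
-> (0.449, -0.27, 0.2) [-4.419 -1.344 -2.395]
```

Call:
carry_out(moves=[[-0.1,0.02,-0.3,0,-1],[-0.2,0.03,-0.6,0,-1],[-0.35,0.05,-0.95,0,-1],[-0.35,0.05,-0.95,0,-1]])

```text
clock: 28.6
eef_pos: [0.6228, 0.1476, 0.1808]
tool_rot: [0.648, 0.686, 0.243, 0.223]
ft_force: [0.6, 0.2, -5.2]
grip_width: 0.049
```

Call:
carry_out(moves=[[-0.3,-0.15,-0.33,0,-1],[-0.6,-0.3,-0.66,0,-1],[-0.9,-0.45,-1,0,-1],[-0.9,-0.45,-1,0,-1]])

```text
clock: 29.0
eef_pos: [0.5283, 0.0492, 0.227]
tool_rot: [0.65, 0.686, 0.24, 0.222]
ft_force: [0.7, 1.2, -6.4]
grip_width: 0.0486
```

Call:
carry_out(moves=[[-0.3,-0.2,-0.2,0,-1],[-0.6,-0.4,-0.4,0,-1],[-0.9,-0.6,-0.7,0,-1],[-0.9,-0.6,-0.7,0,-1]])

```text
clock: 29.4
eef_pos: [0.4435, -0.0473, 0.2431]
tool_rot: [0.652, 0.685, 0.239, 0.222]
ft_force: [0.7, -0.0, -5.5]
grip_width: 0.0488
```

```bash
python3 -c "
from h import *
st();go((.42,-.13,.24),(.42,-.22,.22),(.449,-.27,.20))"
```

```text
29.4 tcp [ 0.4435 -0.0473  0.2431] z [ 0.616  0.038 -0.787] x [-0.052  0.999  0.008] F [ 0.69 -0.03 -5.54] w 0.0488 q [-0.214 -0.291 -0.747  0.469  0.169 -0.207]
-> (0.42, -0.13, 0.24) [-0.814 -0.234 -0.152]
-> (0.42, -0.22, 0.22) [-1.714 -0.39  -0.029]
-> (0.449, -0.27, 0.2) [-2.23  -0.304  0.288]
```

Call:
carry_out(moves=[[-0.4,-0.12,-0.08,0,-1],[-0.8,-0.23,-0.15,0,-1],[-0.9,-0.25,-0.12,0,-1],[-0.9,-0.25,-0.12,0,-1]])

```text
clock: 29.8
eef_pos: [0.425, -0.1367, 0.236]
tool_rot: [0.65, 0.686, 0.241, 0.221]
ft_force: [-0.9, 0.6, -6.2]
grip_width: 0.0484
```

Call:
carry_out(moves=[[-0.4,-0.05,0.04,0,-1],[-0.8,-0.1,0.08,0,-1],[-0.9,-0.12,0.1,0,-1],[-0.9,-0.12,0.1,0,-1]])

```text
clock: 30.2
eef_pos: [0.4281, -0.225, 0.2198]
tool_rot: [0.649, 0.687, 0.241, 0.22]
ft_force: [-0.2, 0.6, -6.7]
grip_width: 0.0488
```

```bash
python3 -c "
from h import *
st();go((.449,-.27,.20),(.531,-.267,.182))"
```

```text
30.2 tcp [ 0.4281 -0.225   0.2198] z [ 0.616  0.046 -0.787] x [-0.061  0.998  0.011] F [-0.17  0.57 -6.68] w 0.0488 q [-0.756 -0.076 -0.63   0.53   0.473 -0.693]
-> (0.449, -0.27, 0.2) [-0.464  0.024  0.264]
-> (0.531, -0.267, 0.182) [-0.485  0.558  0.912]
```

Call:
carry_out(moves=[[-0.2,0.02,0.1,0,-1],[-0.46,0.03,0.26,0,-1],[-0.46,0.03,0.26,0,-1],[-0.47,0.2,0.5,0,-1],[-0.48,0.4,0.7,0,-1],[-0.48,0.56,0.9,0,-1],[-0.48,0.56,0.9,0,-1],[-0.48,0.56,0.9,0,-1]])

```text
clock: 31.0
eef_pos: [0.5301, -0.2632, 0.1834]
tool_rot: [0.648, 0.688, 0.242, 0.219]
ft_force: [0.1, 0.3, -5.4]
grip_width: 0.0487
```

```bash
python3 -c "
from h import *
st();go((.531,-.267,.182),(.559,-.266,.134))
cv2.imwrite('pics/f1.png',imaging.camera('top')[:,:,::-1])
cv2.imwrite('pics/f2.png',imaging.camera('side')[:,:,::-1])
im=cv2.imread('pics/f1.png');a=cv2.resize(im[100:260,300:540],None,fx=1.6,fy=1.6,interpolation=2)
im=cv2.imread('pics/f2.png');b=cv2.resize(im[60:220,200:440],None,fx=1.6,fy=1.6,interpolation=2)
cv2.imwrite('pics/f.png',np.vstack([a,b]))"
```

```text
31.0 tcp [ 0.5301 -0.2632  0.1834] z [ 0.615  0.049 -0.787] x [-0.065  0.998  0.012] F [ 0.07  0.28 -5.43] w 0.0487 q [-0.663  0.171 -0.482  0.394  0.431 -0.607]
-> (0.531, -0.267, 0.182) [-0.039 -0.003  0.015]
-> (0.559, -0.266, 0.134) [-0.053 -0.079  0.565]
```

View pics/f.png

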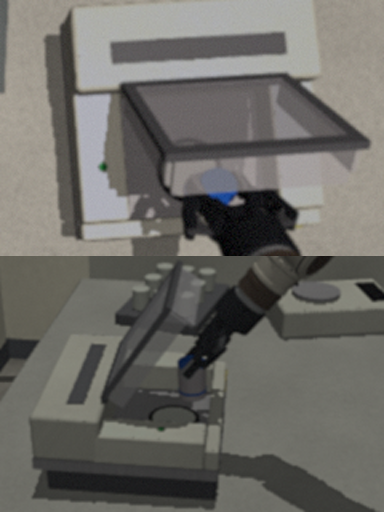

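The canister is under the hood's front skirt and just in front of the ring. Force is still about -5.4 N, so nothing is touching. I'll descend diagonally onto the disc.

Call:
carry_out(moves=[[-0.02,-0.03,0.15,0,-1],[-0.04,-0.05,0.3,0,-1],[-0.05,-0.07,0.45,0,-1],[-0.05,-0.08,0.54,0,-1],[-0.05,-0.08,0.54,0,-1],[-0.05,-0.08,0.54,0,-1]])

```text
clock: 31.7
eef_pos: [0.5571, -0.2685, 0.137]
tool_rot: [0.648, 0.687, 0.242, 0.221]
ft_force: [-0.5, -0.2, -4.8]
grip_width: 0.0485
```

```bash
python3 -c "
from h import *
st();go((.559,-.266,.130),(.559,-.266,.1285))
cv2.imwrite('pics/g1.png',imaging.camera('top')[:,:,::-1])
cv2.imwrite('pics/g2.png',imaging.camera('side')[:,:,::-1])
im=cv2.imread('pics/g1.png');a=cv2.resize(im[140:260,360:540],None,fx=2.5,fy=2.5,interpolation=2)
im=cv2.imread('pics/g2.png');b=cv2.resize(im[100:220,230:410],None,fx=2.5,fy=2.5,interpolation=2)
cv2.imwrite('pics/g.png',np.vstack([a,b]))"
```

```text
31.7 tcp [ 0.5571 -0.2685  0.137 ] z [ 0.617  0.046 -0.786] x [-0.062  0.998  0.01 ] F [-0.52 -0.19 -4.78] w 0.0485 q [-0.636  0.279 -0.492  0.262  0.415 -0.578]
-> (0.559, -0.266, 0.13) [ 0.023 -0.028  0.068]
-> (0.559, -0.266, 0.1285) [ 0.023 -0.037  0.08 ]
```

View pics/g.png

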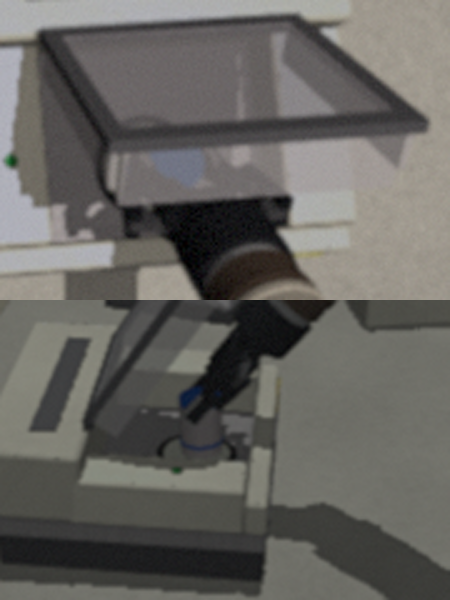

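The canister is over the ring: ring x spans about 157–237 in the lower crop and the canister is at about 203. Lowering the last 7 mm in small steps.

Call:
carry_out(moves=[[0.01,-0.01,0.02,0,-1],[0.015,-0.02,0.04,0,-1],[0.02,-0.025,0.055,0,-1],[0.02,-0.025,0.055,0,-1],[0.02,-0.025,0.055,0,-1]])

```text
clock: 32.3
eef_pos: [0.5599, -0.2672, 0.1331]
tool_rot: [0.648, 0.687, 0.242, 0.223]
ft_force: [-4.6, 1.1, 5.4]
grip_width: 0.0484
```

```bash
python3 -c "
from h import *
st();go((.559,-.266,.130),(.559,-.266,.1285))"
```

```text
32.3 tcp [ 0.5599 -0.2672  0.1331] z [ 0.62   0.045 -0.783] x [-0.062  0.998  0.008] F [-4.55  1.07  5.37] w 0.0484 q [-0.631  0.287 -0.498  0.241  0.413 -0.573]
-> (0.559, -0.266, 0.13) [ 0.012 -0.025  0.019]
-> (0.559, -0.266, 0.1285) [ 0.012 -0.035  0.031]
```

Contact: the force has swung to +5 N. I'll ease off slightly, release and back out along the tool axis.

Call:
carry_out(moves=[[0,0.006,-0.008,0,-1],[0,0.006,-0.008,0,-1],[0,0.006,-0.008,0,0.25],[0,0.006,-0.008,0,0.4],[0,0.006,-0.008,0,0.7],[0,0.006,-0.008,0,1],[0,0.006,-0.008,0,1],[0,0.006,-0.008,0,1],[0,0.006,-0.008,0,1]])

```text
clock: 33.2
eef_pos: [0.5587, -0.2664, 0.1319]
tool_rot: [0.648, 0.687, 0.242, 0.221]
ft_force: [0.0, 0.2, -0.3]
grip_width: 0.0857
```

Call:
carry_out(moves=[[0,0,-0.15,0,1],[0,0,-0.35,0,1],[0,0,-0.65,0,1],[0,0,-1,0,1],[0,0,-1,0,1]])

```text
clock: 33.7
eef_pos: [0.4971, -0.2727, 0.2149]
tool_rot: [0.648, 0.687, 0.242, 0.224]
ft_force: [0.6, -0.0, 0.7]
grip_width: 0.0854
```

Call:
carry_out(moves=[[0,-0.3,-0.4,0,1],[0,-0.6,-0.8,0,1],[0,-0.6,-0.8,0,1],[0,-0.6,-0.8,0,1]])

```text
clock: 34.1
eef_pos: [0.4001, -0.2781, 0.2366]
tool_rot: [0.649, 0.687, 0.241, 0.222]
ft_force: [-0.2, -0.1, 0.7]
grip_width: 0.0851
```

```bash
python3 -c "
from h import *
st()
cv2.imwrite('pics/h1.png',imaging.camera('top')[:,:,::-1])
cv2.imwrite('pics/h2.png',imaging.camera('side')[:,:,::-1])
im=cv2.imread('pics/h1.png');a=cv2.resize(im[140:260,340:520],None,fx=2.5,fy=2.5,interpolation=2)
im=cv2.imread('pics/h2.png');b=cv2.resize(im[60:180,230:410],None,fx=2.5,fy=2.5,interpolation=2)
cv2.imwrite('pics/h.png',np.vstack([a,b]))"
```

```text
34.1 tcp [ 0.4001 -0.2781  0.2366] z [ 0.618  0.044 -0.785] x [-0.06   0.998  0.009] F [-0.2  -0.1   0.65] w 0.0851 q [-0.914 -0.043 -0.542  0.66   0.542 -0.855]
```

View pics/h.png

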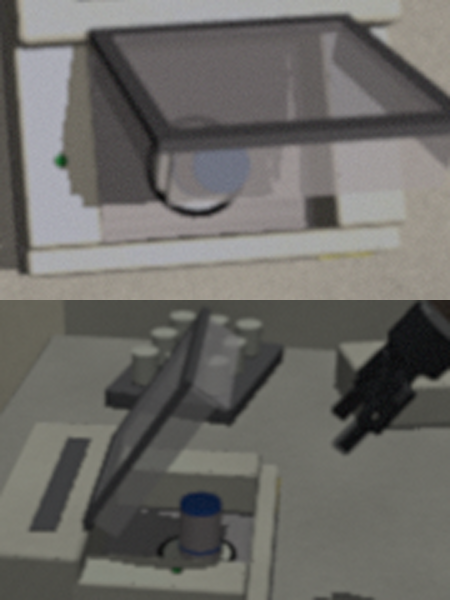

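```bash
python3 -c "
from h import *
im=cv2.imread('pics/h1.png');h=im.astype(int)
m=(h[...,0]-h[...,2]>12); m[:, :400]=0;m[:,450:]=0;m[:185]=0;m[230:]=0
B=blobs(m,60)
for c,s in B: print('top',c,s,onz('top',c,.139).round(4))
im=cv2.imread('pics/h2.png').astype(int); m=(im[...,0]-im[...,2]>50);m[:,:290]=0;m[:,330:]=0;m[:130]=0;m[150:]=0
for c,s in blobs(m,40): print('side',c,s,onz('side',c,.135).round(4)); cs=c
if B: print(tri(B[0][0],cs))
"
```

```text
top [428.4 207.3] [418 200  21  17 295] [ 0.5496 -0.2655  0.139 ]Traceback (most recent call last):
  File "<string>", line 9, in <module>
    if B: print(tri(B[0][0],cs))
                            ^^
NameError: name 'cs' is not defined. Did you mean: 'c'?
```

```bash
cat > hood.py <<'E'
from h import *
A=np.load('an.npz');o=A['o'];Rm=A['R']
def tcp(th,d=.18,gap=0.):
    # analyser-frame hood point, tip corner on it, -> TCP
    x=.05-d*np.cos(th)+(.008+gap)*np.sin(th); z=.16+d*np.sin(th)+(.008+gap)*np.cos(th)
    p=np.r_[Rm@[x,0]+o,z]
    rm=R.from_quat(bot.get_obs()['tool_rot']).as_matrix()
    return p-(.019*rm[:,2]-.011*rm[:,1])
E
python3 -c "
from hood import *
st()
a=tcp(.97,gap=.03)
print(tcp(.97),a); go((.40,-.275,.40),a+[-.06,0,.06],a,tcp(.97,gap=.005))
for t in(.8,.6,.4,.2,0): print(t,tcp(t).round(4))"
```

```text
34.2 tcp [ 0.4011 -0.2774  0.236 ] z [ 0.617  0.046 -0.786] x [-0.062  0.998  0.01 ] F [ 0.74 -0.06  0.18] w 0.0857 q [-0.911 -0.041 -0.541  0.66   0.542 -0.855]
[ 0.56763441 -0.26371257  0.33473314] [ 0.59235428 -0.26256338  0.35169213]
-> (0.4, -0.275, 0.4) [ 0.04   1.007 -1.294]
-> [ 0.53235428 -0.26256338  0.41169213] [ 0.083  2.123 -0.563]
-> [ 0.59235428 -0.26256338  0.35169213] [0.039 2.222 0.278]
-> [ 0.57175439 -0.26352104  0.33755964] [0.041 1.973 0.262]
0.8 [ 0.5431 -0.2649  0.3164]
0.6 [ 0.5188 -0.266   0.29  ]
0.4 [ 0.5002 -0.2668  0.2592]
0.2 [ 0.4881 -0.2674  0.2253]
0 [ 0.4829 -0.2677  0.1897]
```

Call:
carry_out(moves=[[0,0.35,-0.45,0,-1],[0,0.7,-0.9,0,-1],[0,0.8,-1,0,-1],[0,0.8,-1,0,-1],[0,0.8,-1,0,-1]])

```text
clock: 34.7
eef_pos: [0.4026, -0.2781, 0.364]
tool_rot: [0.648, 0.688, 0.242, 0.221]
ft_force: [0.4, 0.5, -0.6]
grip_width: 0.0122
```

```bash
python3 -c "
from hood import *
st()
a=tcp(.97,gap=.03)
go((.40,-.272,.42),a+[-.06,0,.07],a)"
```

```text
34.7 tcp [ 0.4026 -0.2781  0.364 ] z [ 0.617  0.047 -0.786] x [-0.064  0.998  0.01 ] F [ 0.41  0.51 -0.62] w 0.0122 q [-0.909 -0.121 -0.268  1.013  0.542 -0.855]
-> (0.4, -0.272, 0.42) [ 0.068  0.329 -0.453]
-> [ 0.53236472 -0.26256628  0.42169356] [0.078 1.382 0.354]
-> [ 0.59236472 -0.26256628  0.35169356] [0.033 1.42  1.274]
```

Call:
carry_out(moves=[[0.03,0.45,-0.4,0,-1],[0.03,0.45,-0.4,0,-1],[0.06,0.9,0,0,-1],[0.06,0.95,0.05,0,-1],[0.06,0.95,0.05,0,-1]])

```text
clock: 35.2
eef_pos: [0.4808, -0.2672, 0.4168]
tool_rot: [0.647, 0.689, 0.242, 0.219]
ft_force: [-0.2, 0.3, 0.3]
grip_width: 0.0003
```

```bash
python3 -c "
from hood import *
st()
a=tcp(.97,gap=.03)
go(a+[-.06,0,.07],a+[-.03,0,.05],a)
cv2.imwrite('pics/i2.png',imaging.camera('side')[:,:,::-1])"
```

```text
35.2 tcp [ 0.4808 -0.2672  0.4168] z [ 0.615  0.05  -0.787] x [-0.066  0.998  0.012] F [-0.16  0.29  0.26] w 0.0003 q [-0.744 -0.048 -0.076  1.054  0.47  -0.686]
-> [ 0.53241009 -0.26261915  0.4216989 ] [0.012 0.438 0.281]
-> [ 0.56241009 -0.26261915  0.4016989 ] [-0.01   0.55   0.623]
-> [ 0.59241009 -0.26261915  0.3516989 ] [-0.035  0.478  1.201]
```

View pics/i2.png

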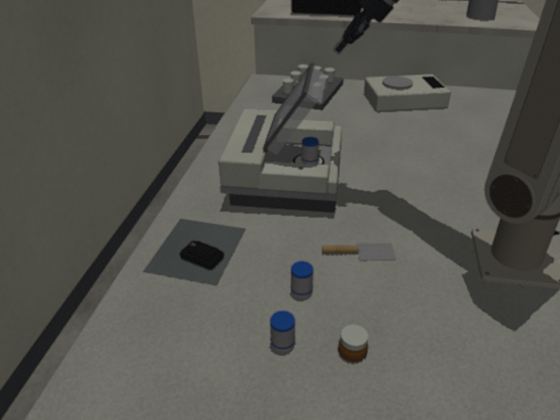

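The gripper is shut with its tips near (340,50), in front of and above the hood edge. The canister stands on the disc at (310,150). I'll go over the edge to behind the hood's outer face.

Call:
carry_out(moves=[[0,0.45,0.28,0,-1],[0,0.5,0.4,0,-1],[0,0.55,0.65,0,-1],[-0.02,0.55,0.65,0,-1],[-0.03,0.53,0.98,0,-1],[-0.03,0.53,0.98,0,-1]])

```text
clock: 35.85
eef_pos: [0.5797, -0.2638, 0.3701]
tool_rot: [0.65, 0.688, 0.241, 0.217]
ft_force: [-0.2, -0.0, -0.7]
grip_width: 0.0001
```

```bash
python3 -c "
from hood import *
st()
go(tcp(.97,gap=.03),tcp(.97),tcp(.85))
cv2.imwrite('pics/j1.png',imaging.camera('top')[:,:,::-1])
cv2.imwrite('pics/j2.png',imaging.camera('side')[:,:,::-1])
im=cv2.imread('pics/j1.png');a=cv2.resize(im[140:260,360:540],None,fx=2.5,fy=2.5,interpolation=2)
im=cv2.imread('pics/j2.png');b=cv2.resize(im[30:150,230:410],None,fx=2.5,fy=2.5,interpolation=2)
cv2.imwrite('pics/j.png',np.vstack([a,b]))"
```

```text
35.85 tcp [ 0.5797 -0.2638  0.3701] z [ 0.611  0.049 -0.79 ] x [-0.062  0.998  0.014] F [-0.25 -0.02 -0.71] w 0.0001 q [-0.601  0.103 -0.044  0.88   0.396 -0.546]
-> [ 0.59251096 -0.26265197  0.35171206] [ 0.001 -0.011  0.224]
-> [ 0.56779109 -0.26380115  0.33475307] [ 0.003 -0.311  0.206]
-> [ 0.55017822 -0.26461995  0.32226159] [ 0.004 -0.526  0.197]
```

View pics/j.png

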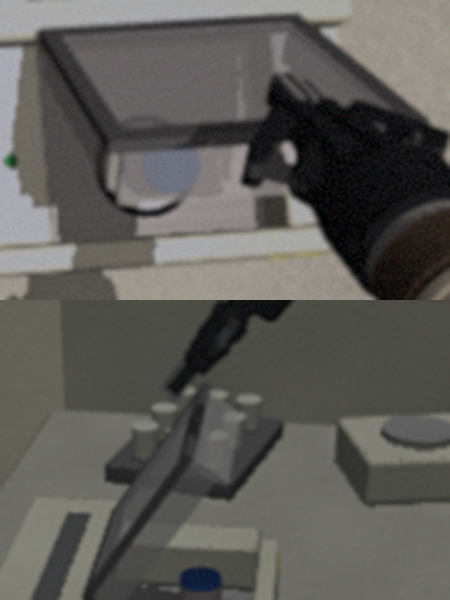

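The fingertips are just above and behind the free edge, on the outer side. I'll lower and push.

Call:
carry_out(moves=[[0,-0.01,0.15,0,-1],[0,-0.02,0.22,0,-1],[0,-0.15,0.22,0,-1],[0,-0.3,0.21,0,-1],[0,-0.4,0.2,0,-1],[0,-0.5,0.2,0,-1],[0,-0.5,0.2,0,-1]])

```text
clock: 36.65
eef_pos: [0.5531, -0.2659, 0.3282]
tool_rot: [0.649, 0.687, 0.241, 0.221]
ft_force: [-0.0, 0.2, 0.2]
grip_width: 0.0001
```

```bash
python3 -c "
from hood import *
st()
go(tcp(.97),tcp(.85),tcp(.7),tcp(.55))
cv2.imwrite('pics/k2.png',imaging.camera('side')[:,:,::-1])
im=cv2.imread('pics/k2.png');b=cv2.resize(im[30:180,230:410],None,fx=3,fy=3,interpolation=2)
cv2.imwrite('pics/k.png',b)"
```

```text
36.65 tcp [ 0.5531 -0.2659  0.3282] z [ 0.617  0.045 -0.786] x [-0.061  0.998  0.01 ] F [-0.03  0.22  0.16] w 0.0001 q [-0.636  0.075 -0.186  0.771  0.414 -0.578]
-> [ 0.56765186 -0.26371048  0.33473566] [0.013 0.156 0.039]
-> [ 0.55003899 -0.26452927  0.32224418] [ 0.015 -0.06   0.029]
-> [ 0.53032915 -0.26544555  0.30381176] [ 0.016 -0.329  0.052]
-> [ 0.51359216 -0.26622363  0.28263774] [ 0.016 -0.592  0.115]
```

View pics/k.png

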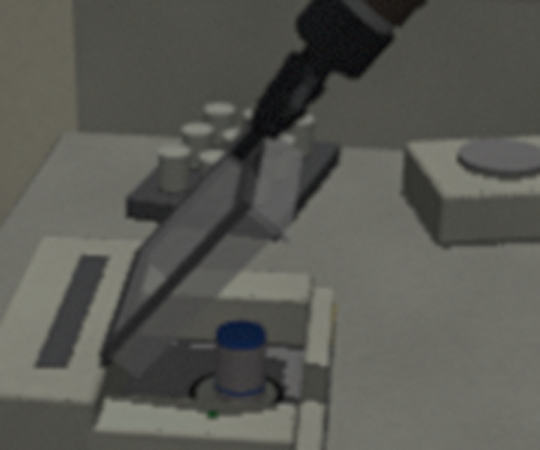

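The hood has started to come down with the fingertip over its edge. I'll keep following the arc.

Call:
carry_out(moves=[[0.01,-0.1,0.09,0,-1],[0.01,-0.2,0.1,0,-1],[0.01,-0.33,0.11,0,-1],[0.01,-0.45,0.13,0,-1],[0.01,-0.59,0.17,0,-1],[0.01,-0.59,0.17,0,-1]])

```text
clock: 37.3
eef_pos: [0.5162, -0.2658, 0.2758]
tool_rot: [0.65, 0.687, 0.241, 0.219]
ft_force: [0.4, 0.4, -0.0]
grip_width: -0.0002
```

```bash
python3 -c "
from hood import *
st()
go(tcp(.55,.175),tcp(.4,.175),tcp(.25,.175),tcp(.1,.175))
cv2.imwrite('pics/l2.png',imaging.camera('side')[:,:,::-1])
im=cv2.imread('pics/l2.png');b=cv2.resize(im[30:180,230:410],None,fx=3,fy=3,interpolation=2)
cv2.imwrite('pics/l.png',b)"
```

```text
37.3 tcp [ 0.5162 -0.2658  0.2758] z [ 0.613  0.047 -0.788] x [-0.061  0.998  0.013] F [ 0.38  0.36 -0.04] w -0.0002 q [-0.685  0.056 -0.343  0.658  0.439 -0.625]
-> [ 0.51793448 -0.26608592  0.28003488] [-0.004  0.039 -0.023]
-> [ 0.50488854 -0.26669241  0.25726112] [-0.005 -0.204  0.076]
-> [ 0.49538868 -0.26713404  0.23279141] [-0.006 -0.429  0.211]
-> [ 0.48964826 -0.2674009   0.2071753 ] [-0.009 -0.632  0.377]
```

View pics/l.png

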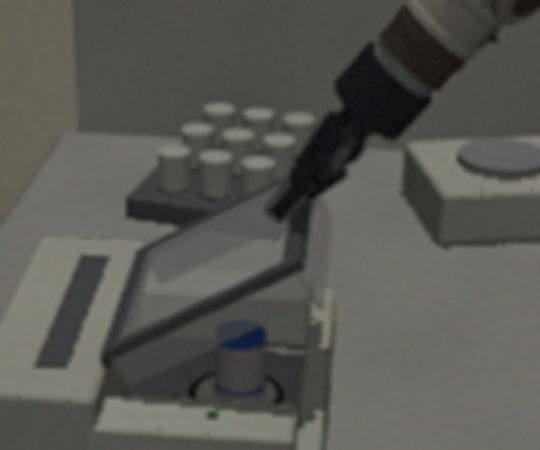

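The hood is down to about 0.5 rad and the tip is on its outer face near the edge, so I'll continue.

Call:
carry_out(moves=[[0,-0.1,0.05,0,-1],[0,-0.2,0.08,0,-1],[0,-0.32,0.15,0,-1],[0,-0.43,0.22,0,-1],[0,-0.53,0.3,0,-1],[0,-0.63,0.38,0,-1],[0,-0.63,0.38,0,-1]])

```text
clock: 38.05
eef_pos: [0.4905, -0.2663, 0.2068]
tool_rot: [0.649, 0.687, 0.241, 0.218]
ft_force: [0.2, 0.7, -0.6]
grip_width: 0.0002
```

```bash
python3 -c "
from hood import *
st()
go(tcp(.1,.175),tcp(.05,.175),tcp(0,.175),tcp(0,.175)+[0,0,-.004])
cv2.imwrite('pics/m2.png',imaging.camera('side')[:,:,::-1])
im=cv2.imread('pics/m2.png');b=cv2.resize(im[60:210,230:410],None,fx=3,fy=3,interpolation=2)
cv2.imwrite('pics/m.png',b)"
```

```text
38.05 tcp [ 0.4905 -0.2663  0.2068] z [ 0.614  0.048 -0.788] x [-0.061  0.998  0.013] F [ 0.25  0.7  -0.61] w 0.0002 q [-0.725  0.09  -0.501  0.483  0.459 -0.664]
-> [ 0.48964495 -0.26741274  0.20717459] [-0.01  -0.005 -0.009]
-> [ 0.48859169 -0.26746171  0.19848007] [-0.011 -0.067  0.053]
-> [ 0.48797382 -0.26749043  0.18974371] [-0.013 -0.126  0.118]
-> [ 0.48797382 -0.26749043  0.18574371] [-0.013 -0.15   0.15 ]
```

View pics/m.png

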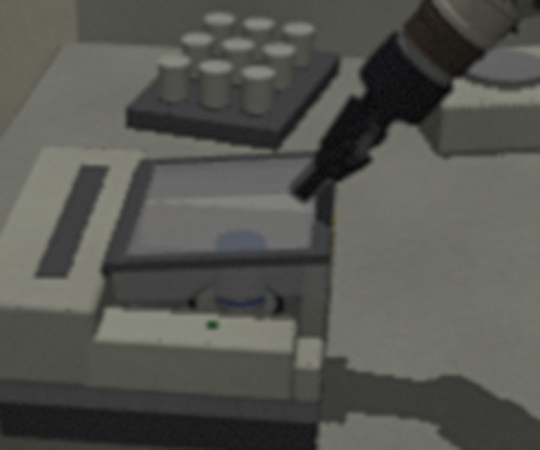

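Nearly level. I'll press the rest in small steps and watch the force.

Call:
carry_out(moves=[[0,-0.04,0.04,0,-1],[0,-0.08,0.08,0,-1],[0,-0.1,0.11,0,-1],[0,-0.11,0.12,0,-1],[0,-0.11,0.12,0,-1]])

```text
clock: 38.6
eef_pos: [0.491, -0.2671, 0.1931]
tool_rot: [0.648, 0.687, 0.242, 0.221]
ft_force: [-1.0, -0.1, -0.3]
grip_width: 0.0001
```

Call:
carry_out(moves=[[0,-0.013,0.017,0,-1],[0,-0.013,0.017,0,-1]])

```text
clock: 38.8
eef_pos: [0.4912, -0.2671, 0.1912]
tool_rot: [0.648, 0.687, 0.242, 0.221]
ft_force: [-0.1, 0.7, -0.3]
grip_width: -0.0003
```

Call:
carry_out(moves=[[0,-0.013,0.017,0,-1],[0,-0.013,0.017,0,-1]])

```text
clock: 39.0
eef_pos: [0.4912, -0.2672, 0.189]
tool_rot: [0.648, 0.687, 0.242, 0.221]
ft_force: [-0.2, -0.9, 0.3]
grip_width: -0.0003
```

Call:
carry_out(moves=[[0,-0.013,0.017,0,-1],[0,-0.013,0.017,0,-1]])

```text
clock: 39.2
eef_pos: [0.4914, -0.2673, 0.1875]
tool_rot: [0.648, 0.687, 0.242, 0.221]
ft_force: [-1.1, 0.2, 3.3]
grip_width: -0.0
```

Call:
carry_out(moves=[[0,-0.013,0.017,0,-1],[0,-0.013,0.017,0,-1]])

```text
clock: 39.4
eef_pos: [0.4923, -0.2675, 0.1873]
tool_rot: [0.647, 0.687, 0.243, 0.223]
ft_force: [-6.1, 1.8, 11.1]
grip_width: 0.0001
```

```bash
python3 -c "
from hood import *
st()
cv2.imwrite('pics/n2.png',imaging.camera('side')[:,:,::-1])
im=cv2.imread('pics/n2.png');b=cv2.resize(im[60:210,230:410],None,fx=4,fy=4,interpolation=2)
cv2.imwrite('pics/n.png',b)"
```

```text
39.4 tcp [ 0.4923 -0.2675  0.1873] z [ 0.621  0.045 -0.783] x [-0.063  0.998  0.008] F [-6.07  1.78 11.13] w 0.0001 q [-0.727  0.117 -0.537  0.411  0.463 -0.665]
```

View pics/n.png

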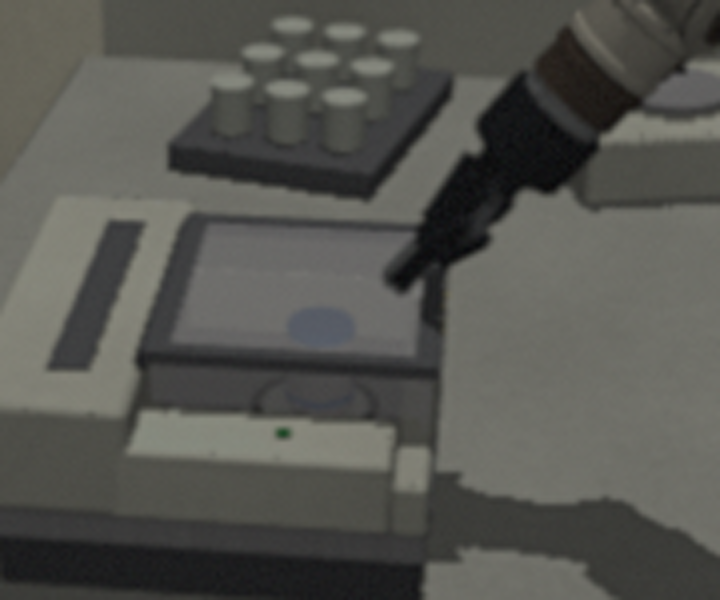

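The force rose to 11 N with no further travel, at the predicted shut height. I'll back off and check.

Call:
carry_out(moves=[[0,0.05,-0.06,0,-1],[0,0.2,-0.3,0,-1],[0,0.2,-0.8,0,-1],[0,0.1,-1,0,-1],[0,0,-1,0,-1]])

```text
clock: 39.95
eef_pos: [0.4295, -0.2732, 0.2667]
tool_rot: [0.648, 0.687, 0.241, 0.224]
ft_force: [0.1, -0.2, 0.2]
grip_width: -0.0002
```

Call:
carry_out(moves=[[0.2,-0.5,-0.3,0,-1],[0.4,-1,-0.6,0,-1],[0.4,-1,-0.6,0,-1],[0.4,-1,-0.6,0,-1]])

```text
clock: 40.35
eef_pos: [0.309, -0.237, 0.2464]
tool_rot: [0.65, 0.686, 0.242, 0.219]
ft_force: [0.5, -0.8, 1.0]
grip_width: -0.0004
```

```bash
python3 -c "
from hood import *
st()
cv2.imwrite('pics/o1.png',imaging.camera('top')[:,:,::-1])
cv2.imwrite('pics/o2.png',imaging.camera('side')[:,:,::-1])
for n in('o1','o2'):
  im=cv2.imread(f'pics/{n}.png'); hs=cv2.cvtColor(im,cv2.COLOR_BGR2HSV)
  m=(hs[...,0]>105)&(hs[...,0]<130)&(hs[...,1]>170)&(hs[...,2]>60)
  for c,s in blobs(m,80): print(n,c,onz('top' if n=='o1' else 'side',c,.068).round(4))
for y in(.11,-.11):
  p=np.r_[Rm@[-.15,y]+o,.168];print(proj('top',p),proj('side',p))
"
```

```text
40.35 tcp [ 0.309  -0.237   0.2464] z [ 0.614  0.048 -0.788] x [-0.058  0.998  0.015] F [ 0.48 -0.76  1.02] w -0.0004 q [-1.08  -0.216 -0.644  0.838  0.6   -1.038]
o1 [154.1 226.2] [0.5225 0.3506 0.068 ]
o1 [219.  231.8] [0.5067 0.1982 0.068 ]
o2 [301.6 269.2] [0.5076 0.2024 0.068 ]
o2 [282. 321.] [0.5231 0.355  0.068 ]
[383.91829595 250.28959975] [339.6594478  151.67540707]
[487.46624183 242.73682668] [342.42441178 116.55540817]
```

View pics/o1.png

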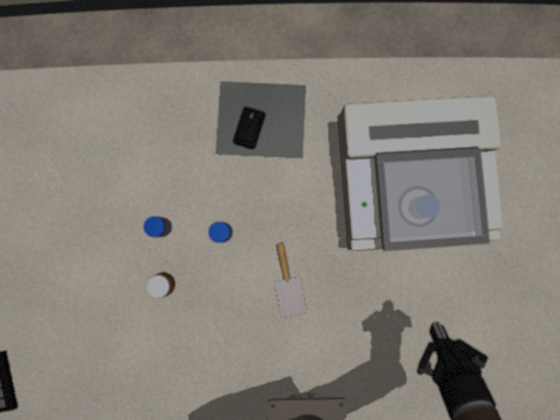

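View pics/o2.png

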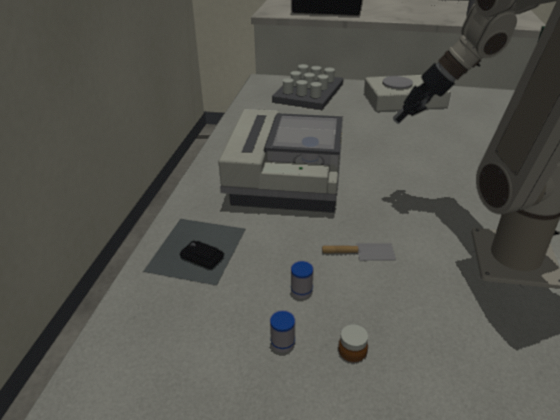

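The hood's front corners are at (384,249) and (488,243), where a shut hood projects to (384,250) and (487,243). The cap is at about (427,206) with the ring round it, the empties are in place and the bystanders haven't moved. Handing in.

```bash
python3 -c "
from hood import *
print(onz('top',(427,206),.14), onz('top',(419,206),.07)); order.job_done(); st()"
```

```text
[ 0.5524437  -0.26224477  0.14      ] [ 0.55702018 -0.26838059  0.07      ]
the job is handed in; nothing more can be done
the job is handed in; nothing more can be done
```

The filled canister stands upright on the analyser's disc with the hood shut, and I handed the job in at about 40 s of the 72 s allowed. The hand-in gives no verdict.

- **Finding the filled one:** I lifted all three. Two weighed about 2 N each, so they are empty. The one nearest the mouse weighed about 5.2 N (roughly 530 g), so it is the filled one.
- **The empties:** both went back within about 1 mm of where they started, going by the top camera before and after.
- **Reaching under the hood:** the moves have no command for leaning the tool. I got the 38° lean by driving the arm against its reach and joint limits in free space, and that lean then held for all the lifting and placing.
- **Placing:** I set the canister down until the wrist force showed contact, at about 10 N net. The last pictures put its centre about 8 mm from the ring centre; an earlier, clearer comparison gave about 4 mm. Both are inside the 15 mm that keeps its base within the disc.
- **Hood:** I pushed it down along its arc until the force rose to about 11 N upward with no further travel, at the height predicted for shut. In the top view its front corners lie within about 1 pixel of the shut position.
- **Bystanders:** the mouse, jar and spatula look unmoved in the pictures; I did not measure their positions again.
- **At hand-in:** the arm was well clear of everything, and no check failed.

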